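Lock the battery hatch of a therapy unit with a slot key

TASK

Lock the battery hatch on top of the grey therapy unit with the flat-bladed key: first stand the key blade-down in the slotted rest and let go of it, then take it again from above, set its blade in the slot of the hatch's round fastener and turn that clockwise (seen from above) a quarter turn, to its stop. Then put the key back, standing blade-down and fully home in the rest, and let go. Let only the key, not the gripper, touch the fastener, and leave the hand controller, gel bottle and ultrasound applicator where they are.

Things in the scene. Friction and masses are not known exactly. Their poses are not given: they have to be found in the camera images.
- key_center (a point): Centre of the key's handle. The key (140 g) has a black square-section handle 100 mm long, 28 mm wide and 28 mm high, and at one end a flat steel blade 35 mm long, 30 mm wide and 5 mm thick, centred on the handle's axis. x runs along the key towards the blade, y across the blade's width, z through its thickness. It starts lying flat on the table (z up, this point 14 mm up), the blade pointing roughly towards the robot.
- key_tip (a point): Middle of the end edge of the key's blade: 85 mm from key_center along the key's x. Same axes as key_center.
- rest_top (a point): Centre of the mouth of the slot in the key's rest, on its top face. The rest is a fixed grey block 70 x 70 mm, 45 mm high; its slot goes straight down 40 mm, is 37 mm long along this point's y and 12 mm wide along its x, with a 3 mm chamfer. z is up. Fully home, the key stands upright with the blade in the slot and the handle's end face sitting on the block's top (key_tip about 35 mm below this point). The rest's x points roughly away from the robot.
- slot (a point): Centre of the mouth of the slot in the fastener, level with the fastener's top. The fastener is a light metal disc about 54 mm across, standing on the white hatch cover on top of the therapy unit; the slot runs right across it along this point's x, is 8.5 mm wide and 12 mm deep, z up; the point turns with the fastener. So the blade goes 12 mm in and its play in the slot is about 0.12 rad either way.
- fastener (a joint): Angle of the fastener in rad, growing clockwise seen from above: 0 is unlocked, 1.571 is locked, at the stop. It starts between 0 and 0.3, turns against a friction of 0.12 N m and stays where it is left.
- unit: The therapy unit, a fixed grey box 240 mm (x) by 260 mm (y), its top 70 mm above the table and, over 50 mm along its far (+x) side, a ridge 100 mm high with knobs to 114 mm. Origin at the centre of its underside, z up. The fastener's axis is at x = -45 mm, y = 0; its top is at 93 mm.
- controller_center (a point): Centre of a loose white hand controller 125 mm (x) by 70 mm (y) by 24 mm high, lying flat on the table. Leave it alone.
- gel_center (a point): Centre, 95 mm up, of a loose upright white gel bottle, 190 mm high and 58 mm across. Leave it alone.
- applicator_center (a point): Middle of a loose grey ultrasound applicator lying on the table: 141 mm long along its y, 52 mm wide, 33 mm high. Leave it alone.
- key: The same key, its origin 14 mm below key_center (centre of the handle's underside as it lies).
Mind the look-alikes: they are no part of the job. What is shaped like the part that bears rest_top but red is not meant. There is more than one size of the key; the job needs the larger.

How it is judged (in metres and radians):
On the way, in this order (a step that is already met when the one before it is completed fails the run):
1. the key stands home in the rest, upright, the gripper off it (horizontal distance between key_tip and rest_top below 0.008 m and z of key_tip in the frame of rest_top below -0.03 m and angle between the x axis of key_center and the z axis of rest_top, either way round below 0.12 rad and contact force between the fingers and key below 0.05 N), for 0.2 s.
2. the key's blade is in the fastener's slot, the fastener not yet turned (horizontal distance between key_tip and slot below 0.01 m and z of key_tip in the frame of slot below -0.006 m and value of joint fastener below 0.6 rad), for 0.1 s.
3. with the blade in the slot, the fastener is turned to within 0.17 rad of its stop (horizontal distance between key_tip and slot below 0.01 m and z of key_tip in the frame of slot below -0.006 m and value of joint fastener above 1.4 rad), for 0.1 s.
At the end, for the whole second after the job is handed in: The fastener is within 0.17 rad of its stop (above 1.40 rad), and the key stands still and released in the rest: tip within 8 mm sideways of the slot's centre and at least 30 mm below the rest's top, within 0.12 rad of upright (all of step 1 and value of joint fastener above 1.4 rad and linear speed of key below 0.02 m/s); the robot touches nothing.
It fails at once if the gripper touches the fastener (over 1 N) (contact force between the fingers and fastener above 1 N).
It fails at once if the hand controller is moved by more than 30 mm or tipped (distance of controller_center from where it was at the start of the episode above 0.03 m or angle between controller_center's own z axis and vertical above 0.35 rad).
It fails at once if the gel bottle is moved by more than 30 mm or tipped (distance of gel_center from where it was at the start of the episode above 0.03 m or angle between gel_center's own z axis and vertical above 0.35 rad).
It fails at once if the applicator is moved by more than 30 mm or tipped (distance of applicator_center from where it was at the start of the episode above 0.03 m or angle between applicator_center's own z axis and vertical above 0.35 rad).
It also fails if it takes over 61 s, if anything falls off the work surface, if the arm or the gripper's body presses on something with over 40 N, if the wrist force passes 120 N, or if a joint passes its speed limit or range.

ROBOT

A 6-joint arm with a two-finger parallel gripper is mounted at the origin on the work surface. World frame = base frame: x ahead of the robot, y to its left, z up, the work surface at z = 0. Lengths are in mm, angles in rad, forces in N, time in s.
With the tool pointing down it reaches from about 300 to 850 mm from the base axis. Payload 5.4 kg.
Tool frame: the origin (TCP) lies between the finger pads; the fingertips stand 8 mm ahead of it and the grasp point (between the pads) lies 11 mm behind it; z points along the fingers, y is the line along which they close (so a half turn about z gives the same grasp; the last joint's range is limited). The gripper opens to 85 mm and grips with 20 to 120 N. Pads are 22 mm wide; open, the fingers measure 114 mm over their backs; the gripper's body (76 mm by 85 mm) begins 54 mm behind the grasp point. The pads swing forward as they close: fully open they stand 13 mm farther back than shut.
Start: joints at [-0.21, 0.158, 1.597, -0, 1.386, -0.21], TCP at [574.984, -0.018, 239.299] pointing down, gripper open.
Joint ranges: [-2.91, 2.91], [-0.94, 2.29], [0.18, 2.7], [-1.29, 4.43], [0.17, 2.64], [-3, 3]. Speed limits (rad/s): [2.57, 2.57, 3.14, 3.14, 3.14, 3.14].

INTERFACE

Orientations are given as a rotation vector (axis times angle).
In Python, from station import arm gives the robot as it stands. The module is installed in compiled form; this text tells all that it offers.
- The arm moves only by the tool jog_arm, never from a script. Its argument "moves" is a list of rows, each an object with "travel": the shift along the tool's x, y, z each as a share of 150 mm, from -1 to 1, a list of three; "dr": the turn, a rotation vector about the tool's x, y, z each as a share of 90 degrees, from -1 to 1, a list of three. A call has 1 to 10 rows; each row is the pose to reach, as a shift and turn from the pose commanded when the call began, along the tool's axes at that moment; what a row does not reach only later rows make up. A row lasts 1/8 s, in which the tool goes at most 62.5 mm and 10.7 degrees, less where a joint would pass 70% of its speed; a pose out of reach is approached as far as the arm can. A call with a number of a shift or a turn outside -1 to 1 is refused whole. A call with a gripper value outside its range is refused whole. "hand" is the closure in counts, from 0 (fully open) to 255 (shut), set as the call begins (left out, the last holds). The fingers move at their own pace and stop on an object; the grip force is fixed at half the most. Time passes only in rows, so rows that repeat a pose let the fingers close. It gives the time, the measured TCP pose, the force, the opening and the grip force at its end, in the units of the state.
- arm.get_state(): the state, without advancing time (a new reading comes with each control period).
- arm.get_image(name): name is "scene" or "side" or "wrist"; returns a dict with "color" (480x640x3 uint8, blue, green, red), "range_z" (480x640 float32, mm along the optical axis (not along the pixel's ray), 0 where there is no reading), "K" (3x3 intrinsics, pixels), "cam_to_world" (4x4, takes a point from camera to world coordinates); the wrist camera has in their place "hand_eye" (4x4, takes a point from camera to tool coordinates, whose origin is the TCP and whose axes are the flange's). Camera axes: x right, y up, looking along -z (the intrinsics and any distortion apply to the point x, -y, -z); pixel columns grow to the right and rows downward; lengths in mm; the calibration is good to about 2 mm. A picture is of the moment at which its call begins: read the wrist's pose just before it.
- arm.finish_job(): hands the job in; it is judged then, once.
The state is a dict: "time": time; "joints": joint angles; "joint_velocities": joint speeds; "joint_torque": joint torques, N m; "position": TCP position; "tcp_rot": TCP orientation; "ft_force": force on the tool from outside, world axes, zero at the start; "moment": the same for the moment, N m; "opening": finger opening in mm; "grasp_force": force on a finger pad.
Only numpy, scipy, OpenCV 4.12 (cv2) and the standard library are available. Lean on these libraries where they do the work, as an engineer would, in place of code of your own. Each camera call takes 0.05 s, during which the arm holds its last target. There are 200 camera calls.

## Working session

There is one attempt and no reset: what is moved stays moved. The work goes in short steps, Python scripts to look and compute and a tool call to move; the robot and the scene stay as the last step left them, time stands still between calls to the robot, and variables do not carry over. Pictures are saved under pics/ and viewed, at most 10 in all, crops included, and the job is handed in when it is done.

Besides the shell and the picture viewer there is one more tool, called after ">>>" by a JSON object that holds its "api" and its "payload". jog_arm: Moves the arm, as the interface text tells. Its arguments: {"type":"object","properties":{"moves":{"type":"array","items":{"type":"object","properties":{"travel":{"type":"array","items":{"type":"number","minimum":-1,"maximum":1}},"dr":{"type":"array","items":{"type":"number","minimum":-1,"maximum":1}}}}},"hand":{"type":"number"}},"required":["moves"]}

```bash
mkdir -p pics; cat > h.py <<'E'
import numpy as np, cv2
from scipy.spatial.transform import Rotation as R
from station import arm
def grab(n):
    s=arm.get_state(); im=arm.get_image(n)
    if n=='wrist':
        T=np.eye(4); T[:3,:3]=R.from_rotvec(s['tcp_rot']).as_matrix(); T[:3,3]=s['position']
        im['cam_to_world']=T@im['hand_eye']
    return im
def ray(im,u,v):
    K=im['K']; d=np.array([(u-K[0,2])/K[0,0],-(v-K[1,2])/K[1,1],-1.]); T=im['cam_to_world']
    return T[:3,3],T[:3,:3]@d
def onplane(im,u,v,z):
    o,d=ray(im,u,v); return o+d*(z-o[2])/d[2]
def cloud(im):
    K=im['K']; z=im['range_z']; v,u=np.mgrid[:480,:640]
    p=np.stack([(u-K[0,2])/K[0,0]*z,-(v-K[1,2])/K[1,1]*z,-z],-1); T=im['cam_to_world']
    return p@T[:3,:3].T+T[:3,3]
E
python3 - <<'E'
from h import *
s=arm.get_state(); print({k:np.round(v,3).tolist() for k,v in s.items()})
a=[]
for n in ['scene','side','wrist']:
    im=grab(n); np.savez(f'{n}0.npz',**im); cv2.imwrite(f'pics/{n}0.png',im['color']); print(n,[ (k,v.shape) if hasattr(v,'shape') else (k,v) for k,v in im.items()],im['cam_to_world'].round(2).tolist())
E
```

```text
{'time': 0.0, 'joints': [-0.21, 0.159, 1.598, 0.0, 1.386, -0.21], 'joint_velocities': [-0.001, -0.0, -0.001, -0.0, -0.001, 0.0], 'joint_torque': [0.0, -39.601, -33.143, -0.0, 0.008, -0.0], 'position': [574.403, 0.118, 238.291], 'tcp_rot': [-2.22, -2.22, 0.002], 'ft_force': [-0.437, -0.615, 0.141], 'moment': [0.007, 0.007, 0.001], 'grasp_force': 0.0, 'opening': 85.098}
scene [('color', (480, 640, 3)), ('range_z', (480, 640)), ('K', (3, 3)), ('cam_to_world', (4, 4))] [[0.76, -0.44, 0.47, 1019.14], [0.65, 0.55, -0.53, -603.82], [-0.02, 0.71, 0.71, 861.5], [0.0, 0.0, 0.0, 1.0]]
side [('color', (480, 640, 3)), ('range_z', (480, 640)), ('K', (3, 3)), ('cam_to_world', (4, 4))] [[-0.97, 0.08, -0.21, 344.17], [-0.22, -0.46, 0.86, 725.92], [-0.02, 0.89, 0.46, 497.03], [0.0, 0.0, 0.0, 1.0]]
wrist [('color', (480, 640, 3)), ('range_z', (480, 640)), ('K', (3, 3)), ('hand_eye', (4, 4)), ('cam_to_world', (4, 4))] [[1.0, -0.0, 0.0, 573.98], [0.0, 0.96, 0.3, 76.09], [-0.0, -0.3, 0.96, 373.04], [0.0, 0.0, 0.0, 1.0]]
```

View pics/scene0.png

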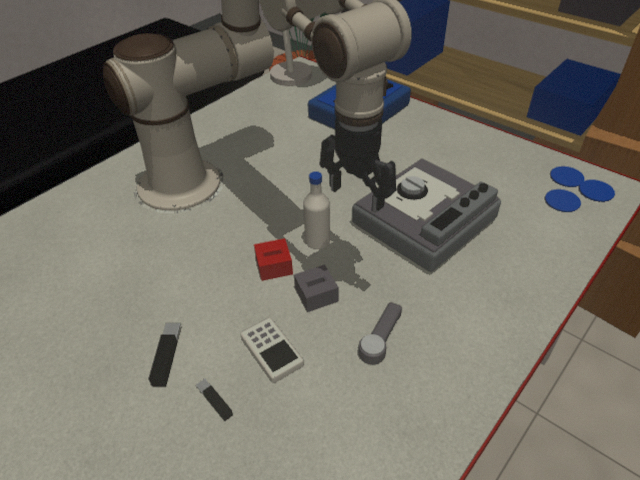

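View pics/side0.png

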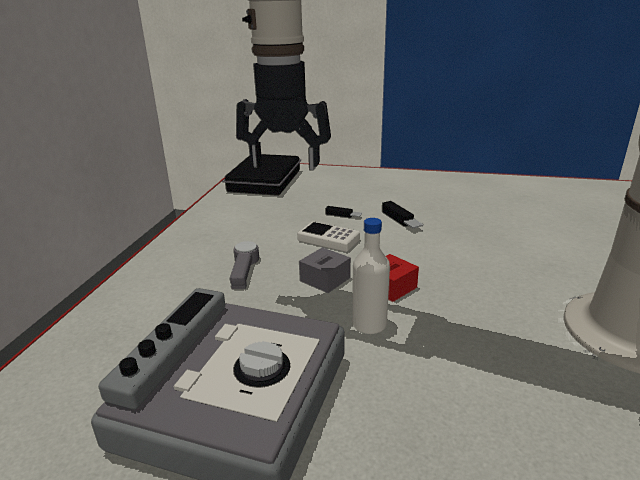

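The scene view shows two candidate keys, at (165,353) and (215,400), and two rests, grey at (316,288) and red at (273,258). The fastener is at (411,187), and at (262,360) in the side view. My choice is the larger key at (165,353) and the grey rest. The bottle stands next to the grey rest.

```bash
python3 - <<'E'
from h import *
im=dict(np.load('scene0.npz')); P=cloud(im); hsv=cv2.cvtColor(im['color'],cv2.COLOR_BGR2HSV)
def comp(mask,u,v):
    n,l,s,c=cv2.connectedComponentsWithStats(mask.astype(np.uint8)); return l==l[v,u]
print('table z',np.median(P[430:460,300:400,2]))
dark=(hsv[...,2]<60)
for u,v in[(162,360),(220,405)]:
    m=comp(dark,u,v); top=m&(P[...,2]>20 if u==162 else P[...,2]>8)
    q=P[m]; print('key',m.sum(),np.percentile(q[:,2],[2,50,98]).round(1))
    r=cv2.minAreaRect(P[top][:,:2].astype(np.float32)); print(r, cv2.boxPoints(r).round(1).tolist())
# everything: pts above table, in regions
for n,(u0,u1,v0,v1,z0,z1) in dict(rest=(290,345,260,312,38,52),red=(250,298,232,282,38,52),bottle=(298,335,170,255,20,130),ctrl=(238,308,315,385,14,34),appl=(352,408,298,368,10,45),fast=(390,440,165,215,84,100),unit=(345,505,150,275,60,76),blade=(160,186,316,338,5,30)).items():
    q=P[v0:v1,u0:u1].reshape(-1,3); q=q[(q[:,2]>z0)&(q[:,2]<z1)]
    r=cv2.minAreaRect(q[:,:2].astype(np.float32)); print(n,len(q),np.median(q[:,2]).round(1),np.round(r[0],1),np.round(r[1],1),round(r[2],1))
c=im['color'][300:425,130:250]; d=im['color'][235:315,245:345]; 
cv2.imwrite('pics/crop1.png',np.hstack([cv2.resize(c,(400,416)),cv2.resize(d,(400,416))]))
E
```

```text
table z 1.0881078873179604
key 894 [ 5.7 28.1 32.2]
((689.1513671875, -493.78314208984375), (65.77301788330078, 692.5947265625), 66.13418579101562) [[359.20001220703125, -383.70001220703125], [992.5, -664.0], [1019.0999755859375, -603.7999877929688], [385.79998779296875, -323.6000061035156]]
key 403 [ 7.5 19.3 22.6]
((777.6306762695312, -470.890625), (33.43159484863281, 550.3436279296875), 64.64800262451172) [[521.7999877929688, -368.20001220703125], [1019.0999755859375, -603.7999877929688], [1033.5, -573.5999755859375], [536.0999755859375, -338.0]]
rest 941 45.8 [508.2 -54.2] [ 72.2 114.2] 62.0
red 834 45.9 [424.2 -75.8] [ 71.7 138.2] 57.1
bottle 1046 82.2 [429.2  54.1] [57.6 40.5] 42.6
ctrl 2155 25.1 [ 554. -226.] [ 71.1 125.6] 74.1
appl 1249 30.2 [688.7 -66.3] [ 51.3 142.1] 18.0
fast 328 93.7 [565.6 243.7] [ 55.1 148.7] 47.1
unit 4427 71.5 [577.4 268.4] [260.8 238.4] 84.2
blade 236 18.1 [ 364.2 -315.7] [39.5 74.6] 58.3
```

View pics/crop1.png

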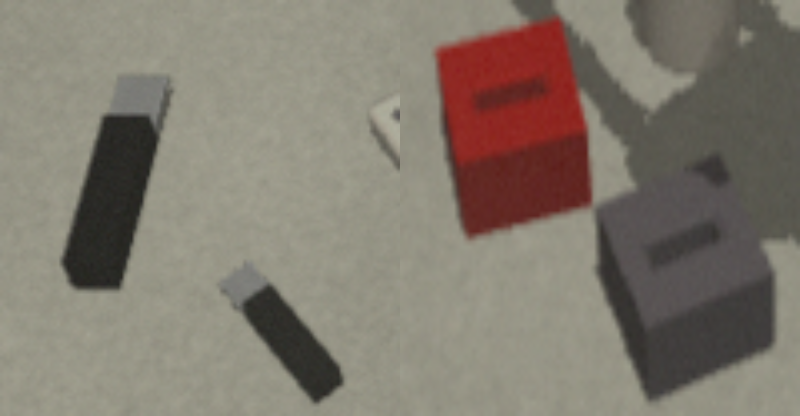

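The left crop shows the large key, blade up at about (172,328). The right crop shows the grey rest with its slot at about (316,282). The size check fits the larger key, because its top is about 28 mm up. Next I measure with invalid depth readings removed.

```bash
python3 - <<'E'
from h import *
im=dict(np.load('scene0.npz')); P=cloud(im); ok=im['range_z']>0
def comp(mask,u,v):
    n,l,s,c=cv2.connectedComponentsWithStats(mask.astype(np.uint8)); return l==l[v,u]
hsv=cv2.cvtColor(im['color'],cv2.COLOR_BGR2HSV)
m=comp(ok&(P[...,2]>23)&(P[...,2]<33)&(hsv[...,2]<70),162,360); 
r=cv2.minAreaRect(P[m][:,:2].astype(np.float32)); print('handle top',m.sum(),r)
m=comp(ok&(P[...,2]>42)&(P[...,2]<50),316,293); print('rest',m.sum(),cv2.minAreaRect(P[m][:,:2].astype(np.float32)))
m=comp(ok&(P[...,2]>89)&(P[...,2]<98),418,191); print('fast',m.sum(),cv2.minAreaRect(P[m][:,:2].astype(np.float32)))
im=dict(np.load('side0.npz')); P=cloud(im); ok=im['range_z']>0
m=comp(ok&(P[...,2]>89)&(P[...,2]<98),262,348); print('fast side',m.sum(),cv2.minAreaRect(P[m][:,:2].astype(np.float32)))
m=ok&(P[...,2]>40)&(P[...,2]<140);m[:,:345]=0;m[:,395:]=0; print('bottle',P[m].min(0),P[m].max(0))
print(arm.get_image('wrist')['hand_eye'].round(3).tolist(), im['K'].tolist())
E
```

```text
handle top 661 ((416.9095458984375, -372.9580078125), (27.575820922851562, 97.9349594116211), 38.848140716552734)
rest 860 ((525.5218505859375, -62.65598678588867), (71.91345977783203, 75.59175109863281), 63.650150299072266)
fast 306328 ((-448.2879638671875, 646.1005859375), (3482.667724609375, 2653.022216796875), 0.033239223062992096)
fast side 452 ((531.7869262695312, 262.83123779296875), (23.36638641357422, 51.18517303466797), 83.7274169921875)
bottle [  391.06471485 -1752.8479572     40.00888641] [794.33375246  95.37015748 139.99222484]
[[0.0, 0.955, 0.296, 76.045], [1.0, -0.001, 0.001, -0.712], [0.001, 0.296, -0.955, -134.611], [0.0, 0.0, 0.0, 1.0]] [[488.72758431790555, 0.0, 321.6266752339732], [0.0, 488.72758431790555, 245.3391092796717], [0.0, 0.0, 1.0]]
```

```bash
python3 - <<'E'
from h import *
im=dict(np.load('wrist0.npz')); P=cloud(im); ok=im['range_z']>0
m=(ok&(abs(P[...,2]-45)<5)&(abs(P[...,0]-525)<55)&(abs(P[...,1]+62)<55)).astype(np.uint8)
print(m.sum(),np.median(P[...,2][m>0])); 
cs,h=cv2.findContours(m,cv2.RETR_CCOMP,cv2.CHAIN_APPROX_NONE)
for c,hh in zip(cs,h[0]):
    if len(c)<25: continue
    w=np.array([onplane(im,u,v,45)[:2] for u,v in c[:,0]],np.float32); print(hh[3],len(c),cv2.minAreaRect(w))
cv2.imwrite('pics/w0.png',im['color'])
E
```

```text
3966 45.10454752098718
-1 235 ((525.3344116210938, -61.470542907714844), (72.06600952148438, 69.9966812133789), 63.402957916259766)
0 78 ((525.5997314453125, -60.656227111816406), (37.5069465637207, 13.559597969055176), 63.02033233642578)
```

View pics/w0.png

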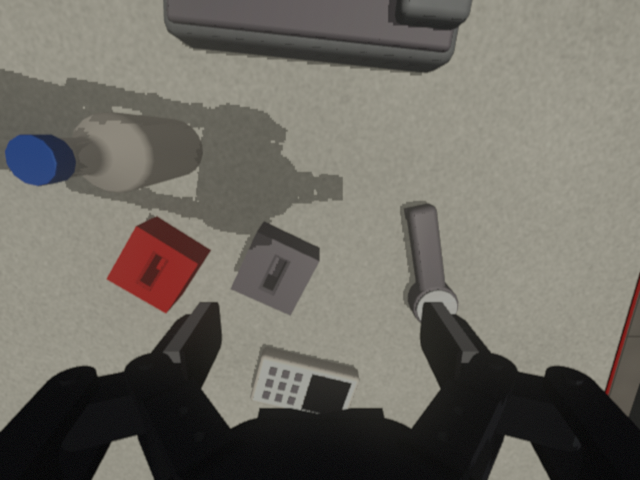

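The wrist view shows the grey rest at (275,270) with its slot at (275,272), and the red one at (158,265). The slot measures 37.5 x 13.6 mm at (525.5,-61), with its long axis at 63.2°, so the rest's x axis is at -26.8°. Now I plan the approach to the key with a tilted tool.

```bash
cat >> h.py <<'E'
def pose():
    s=arm.get_state(); return np.array(s['position']),R.from_rotvec(s['tcp_rot']).as_matrix()
def frame(yaz,zdir):
    z=np.array(zdir,float); z/=np.linalg.norm(z); y=np.array([np.cos(yaz),np.sin(yaz),0]); y-=z*(y@z); y/=np.linalg.norm(y)
    return np.stack([np.cross(y,z),y,z],1)
def lean(azdeg,b):  # tool z: down, tilted by b(rad) towards azimuth
    a=np.radians(azdeg); return [np.sin(b)*np.cos(a),np.sin(b)*np.sin(a),-np.cos(b)]
def plan(p,Rt):
    p0,R0=pose(); t=R0.T@(np.array(p)-p0)/150; d=R.from_matrix(R0.T@Rt).as_rotvec()/(np.pi/2)
    print('travel',t.round(3).tolist(),'dr',d.round(3).tolist())
def st():
    s=arm.get_state(); print({k:np.round(s[k],3).tolist() for k in('time','joints','position','tcp_rot','ft_force','opening','grasp_force')})
E
python3 - <<'E'
from h import *
Rt=frame(np.radians(38.8),lean(128.8,0.75)); z=Rt[:,2]
g=np.array([417,-373,23.]); print(Rt.round(3).tolist())
plan(g+11*z-110*z,Rt)
E
```

```text
[[-0.458, 0.779, -0.427], [0.57, 0.627, 0.531], [0.682, -0.0, -0.732]]
travel [-2.838, -0.768, 0.955] dr [0.161, 0.458, -0.411]
```

>>> {"api": "jog_arm", "payload": {"hand": 0, "moves": [{"travel":[-1,-0.3,0.0],"dr":[0.16,0.46,-0.41]},{"travel":[-1,-0.3,0.0],"dr":[0.16,0.46,-0.41]},{"travel":[-1,-0.3,0.0],"dr":[0.16,0.46,-0.41]},{"travel":[-1,-0.3,0.0],"dr":[0.16,0.46,-0.41]},{"travel":[-1,-0.3,0.0],"dr":[0.16,0.46,-0.41]},{"travel":[-1,-0.3,0.0],"dr":[0.16,0.46,-0.41]},{"travel":[-1,-0.3,0.0],"dr":[0.16,0.46,-0.41]}]}}

```text
time: 1.08
position: [530.0, -150.2, 237.7]
tcp_rot: [-1.052, -2.191, -0.418]
ft_force: [0.1, -0.8, -0.1]
opening: 85.7
grasp_force: 0.0
```

```bash
python3 - <<'E'
from h import *
st()
Rt=frame(np.radians(38.8),lean(128.8,0.75)); z=Rt[:,2]
g=np.array([417,-373,23.])
plan(g+11*z-110*z,Rt)
E
```

```text
{'time': 1.075, 'joints': [-0.606, 0.607, 1.185, 0.226, 2.071, -1.247], 'position': [529.958, -150.201, 237.676], 'tcp_rot': [-1.052, -2.191, -0.418], 'ft_force': [0.063, -0.752, -0.067], 'opening': 85.68, 'grasp_force': 0.0}
travel [-1.478, -1.516, -0.088] dr [0.002, -0.002, -0.001]
```

>>> {"api": "jog_arm", "payload": {"moves": [{"travel":[-0.35,-0.35,-0.1]},{"travel":[-0.74,-0.76,-0.1]},{"travel":[-0.74,-0.76,-0.1]},{"travel":[-0.74,-0.76,-0.1]}]}}

```text
validation failed for argument at $.mo...
```

>>> {"api": "jog_arm", "payload": {"moves": [{"travel":[-0.35,-0.35,0]},{"travel":[-0.73,-0.75,0]},{"travel":[-0.73,-0.75,0]},{"travel":[-0.73,-0.75,0]},{"travel":[-0.73,-0.75,0]}]}}

```text
validation failed for argument at $.mo...
```

```bash
python3 - <<'E'
from h import *
st()
Rt=frame(np.radians(38.8),lean(128.8,0.75)); z=Rt[:,2]
g=np.array([417,-373,23.])
plan(g+11*z,Rt)
im=grab('wrist'); cv2.imwrite('pics/w1.png',im['color']); P=cloud(im)
m=((im['range_z']>0)&(P[...,2]>23)&(P[...,2]<32)&(np.hypot(P[...,0]-417,P[...,1]+373)<75)).astype(np.uint8)
n,l,s,c=cv2.connectedComponentsWithStats(m); i=1+s[1:,4].argmax(); print(s[i],cv2.minAreaRect(P[l==i][:,:2].astype(np.float32)),np.median(P[l==i][:,2]))
E
```

```text
{'time': 1.075, 'joints': [-0.606, 0.607, 1.185, 0.226, 2.071, -1.247], 'position': [529.958, -150.201, 237.676], 'tcp_rot': [-1.052, -2.191, -0.418], 'ft_force': [0.063, -0.752, -0.067], 'opening': 85.68, 'grasp_force': 0.0}
travel [-1.481, -1.518, 0.645] dr [0.002, -0.002, -0.001]Traceback (most recent call last):
  File "<stdin>", line 8, in <module>
ValueError: attempt to get argmax of an empty sequence
```

View pics/w1.png

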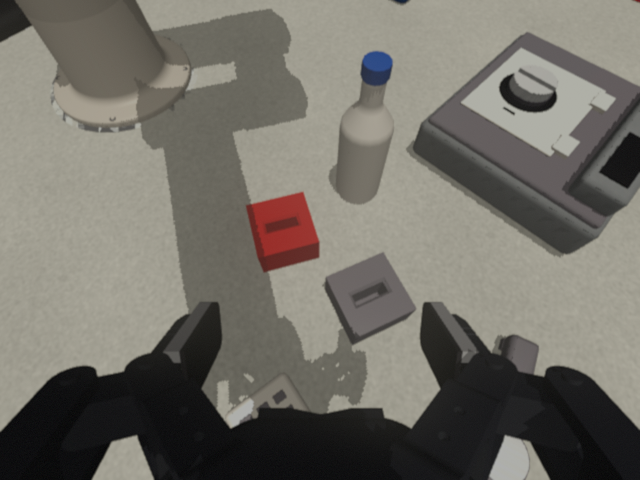

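This wrist view is of the same place, because both moves were refused for lacking "dr". It shows the rest slot at (370,292) and the fastener slot at (535,80). I'll send the moves again with "dr".

>>> {"api": "jog_arm", "payload": {"moves": [{"travel":[-0.35,-0.35,-0.1],"dr":[0,0,0]},{"travel":[-0.74,-0.76,-0.1],"dr":[0,0,0]},{"travel":[-0.74,-0.76,-0.1],"dr":[0,0,0]},{"travel":[-0.74,-0.76,-0.1],"dr":[0,0,0]}]}}

```text
time: 1.62
position: [497.1, -293.9, 173.4]
tcp_rot: [-1.056, -2.191, -0.419]
ft_force: [0.2, 0.8, -0.0]
opening: 85.3
grasp_force: 0.0
```

>>> {"api": "jog_arm", "payload": {"moves": [{"travel":[-0.35,-0.35,0],"dr":[0,0,0]},{"travel":[-0.73,-0.75,0],"dr":[0,0,0]},{"travel":[-0.73,-0.75,0],"dr":[0,0,0]},{"travel":[-0.73,-0.75,0],"dr":[0,0,0]},{"travel":[-0.73,-0.75,0],"dr":[0,0,0]}]}}

```text
time: 2.25
position: [462.1, -424.1, 101.0]
tcp_rot: [-1.051, -2.196, -0.417]
ft_force: [0.6, -0.1, 0.9]
opening: 85.2
grasp_force: 0.0
```

```bash
python3 - <<'E'
from h import *
st()
Rt=frame(np.radians(38.8),lean(128.8,0.75)); z=Rt[:,2]
g=np.array([417,-373,23.])
plan(g+11*z,Rt)
im=grab('side'); P=cloud(im); hsv=cv2.cvtColor(im['color'],cv2.COLOR_BGR2HSV)
m=((im['range_z']>0)&(P[...,2]>24)&(P[...,2]<32)&(np.hypot(P[...,0]-417,P[...,1]+373)<65)&(hsv[...,2]<70)); print(m.sum(),cv2.minAreaRect(P[m][:,:2].astype(np.float32)))
E
```

```text
{'time': 2.25, 'joints': [-0.926, 1.025, 0.805, -0.022, 2.06, -1.606], 'position': [462.07, -424.131, 100.966], 'tcp_rot': [-1.051, -2.196, -0.417], 'ft_force': [0.637, -0.139, 0.883], 'opening': 85.15, 'grasp_force': 0.0}
travel [-0.021, -0.022, 0.763] dr [0.001, 0.001, 0.001]
227 ((417.2939758300781, -369.31292724609375), (28.603403091430664, 103.21283721923828), 39.83639907836914)
```

>>> {"api": "jog_arm", "payload": {"moves": [{"travel":[-0.02,-0.015,0.35],"dr":[0,0,0.005]},{"travel":[-0.02,-0.015,0.6],"dr":[0,0,0.005]},{"travel":[-0.02,-0.015,0.7],"dr":[0,0,0.005]},{"travel":[-0.02,-0.015,0.76],"dr":[0,0,0.005]},{"travel":[-0.02,-0.015,0.76],"dr":[0,0,0.005]}]}}

```text
time: 2.92
position: [412.4, -367.0, 14.6]
tcp_rot: [-1.059, -2.19, -0.414]
ft_force: [0.4, 0.3, -0.1]
opening: 85.8
grasp_force: 0.0
```

>>> {"api": "jog_arm", "payload": {"hand": 255, "moves": [{"travel":[0,0,0],"dr":[0,0,0]},{"travel":[0,0,0],"dr":[0,0,0]},{"travel":[0,0,0],"dr":[0,0,0]},{"travel":[0,0,0],"dr":[0,0,0]},{"travel":[0,0,0],"dr":[0,0,0]},{"travel":[0,0,0],"dr":[0,0,0]},{"travel":[0,0,0],"dr":[0,0,0]}]}}

```text
time: 3.8
position: [412.0, -367.8, 14.2]
tcp_rot: [-1.061, -2.19, -0.414]
ft_force: [0.3, -2.7, 3.7]
opening: 27.0
grasp_force: 59.3
```

>>> {"api": "jog_arm", "payload": {"moves": [{"travel":[-0.33,0,-0.36],"dr":[0,0,0]},{"travel":[-0.66,0,-0.72],"dr":[0,0,0]},{"travel":[-0.66,0,-0.72],"dr":[0,0,0]},{"travel":[-0.66,0,-0.72],"dr":[0,0,0]}]}}

```text
time: 4.3
position: [502.4, -482.0, 21.1]
tcp_rot: [-1.06, -2.188, -0.415]
ft_force: [-0.4, 0.5, -2.3]
opening: 27.1
grasp_force: 62.2
```

My x sign was wrong, so the arm went sideways, but the key is held. Now straight up.

>>> {"api": "jog_arm", "payload": {"moves": [{"travel":[0.25,0,-0.27],"dr":[0,0,0]},{"travel":[0.5,0,-0.54],"dr":[0,0,0]},{"travel":[0.75,0,-0.81],"dr":[0,0,0]},{"travel":[0.9,0,-0.97],"dr":[0,0,0]},{"travel":[0.9,0,-0.97],"dr":[0,0,0]},{"travel":[0.9,0,-0.97],"dr":[0,0,0]}]}}

```text
time: 5.05
position: [500.9, -479.3, 220.8]
tcp_rot: [-1.059, -2.187, -0.416]
ft_force: [-0.2, -0.6, -0.9]
opening: 27.0
grasp_force: 62.2
```

```bash
python3 - <<'E'
from h import *
st()
p,_=pose()
Rt=frame(np.radians(63.2),lean(-26.8,np.pi/2-0.75)); z=Rt[:,2]; print(z)
plan(p+[-50,120,50],Rt)
E
```

```text
{'time': 5.05, 'joints': [-0.928, 1.253, 0.19, -0.032, 2.452, -1.614], 'position': [500.923, -479.339, 220.792], 'tcp_rot': [-1.059, -2.187, -0.416], 'ft_force': [-0.214, -0.574, -0.947], 'opening': 26.986, 'grasp_force': 62.155}
[ 0.65309511 -0.32990208 -0.68163876]
travel [0.837, 0.235, 0.327] dr [-0.012, -0.985, -0.306]
```

>>> {"api": "jog_arm", "payload": {"moves": [{"travel":[0.3,0.08,0.1],"dr":[-0.01,-0.11,-0.03]},{"travel":[0.6,0.16,0.2],"dr":[-0.01,-0.22,-0.06]},{"travel":[0.84,0.24,0.33],"dr":[-0.01,-0.33,-0.1]},{"travel":[0.84,0.24,0.33],"dr":[-0.01,-0.44,-0.13]},{"travel":[0.84,0.24,0.33],"dr":[-0.01,-0.55,-0.17]},{"travel":[0.84,0.24,0.33],"dr":[-0.01,-0.66,-0.2]},{"travel":[0.84,0.24,0.33],"dr":[-0.01,-0.77,-0.24]},{"travel":[0.84,0.24,0.33],"dr":[-0.01,-0.88,-0.27]},{"travel":[0.84,0.24,0.33],"dr":[-0.01,-0.985,-0.306]},{"travel":[0.84,0.24,0.33],"dr":[-0.01,-0.985,-0.306]}]}}

```text
time: 6.3
position: [450.7, -356.5, 268.9]
tcp_rot: [0.559, 2.301, -0.223]
ft_force: [1.9, 0.5, -1.7]
opening: 27.1
grasp_force: 62.1
```

```bash
python3 - <<'E'
from h import *
st()
p,R0=pose()
Rt=frame(np.radians(63.2),lean(-26.8,np.pi/2-0.75)); z=Rt[:,2]
plan(p,Rt)
g=np.array([525.5,-61,45+50+80.]); plan(g+11*z,Rt)
im=grab('scene'); P=cloud(im); np.savez('s1.npz',**im)
gp=p-11*R0[:,2]; print('grasp pt',gp)
m=(im['range_z']>0)&(np.hypot(P[...,0]-gp[0],P[...,1]-gp[1])<40)&(P[...,2]<gp[2]-10)&(P[...,2]>60); q=P[m]; print(m.sum(),q.min(0),q.max(0)); v,u=np.nonzero(m); print(u.min(),u.max(),v.min(),v.max())
v0,u0=int(v.mean()),int(u.mean()); c=im['color'][v0-90:v0+60,u0-100:u0+100]; cv2.imwrite('pics/s1.png',cv2.resize(c,None,fx=3,fy=3)); print(u0,v0)
E
```

```text
{'time': 6.3, 'joints': [-1.112, -0.368, 2.197, 0.667, 0.756, -2.57], 'position': [450.654, -356.476, 268.876], 'tcp_rot': [0.559, 2.301, -0.223], 'ft_force': [1.889, 0.526, -1.658], 'opening': 27.059, 'grasp_force': 62.077}
travel [0.0, 0.0, 0.0] dr [-0.0, -0.023, -0.006]
travel [0.771, 1.976, 0.202] dr [-0.0, -0.023, -0.006]
grasp pt [ 443.71381844 -352.96802527  276.65563642]
567 [ 444.01356231 -376.481469    188.85650684] [ 469.5036626  -336.8295561   266.37982828]
136 169 269 306
155 290
```

View pics/s1.png

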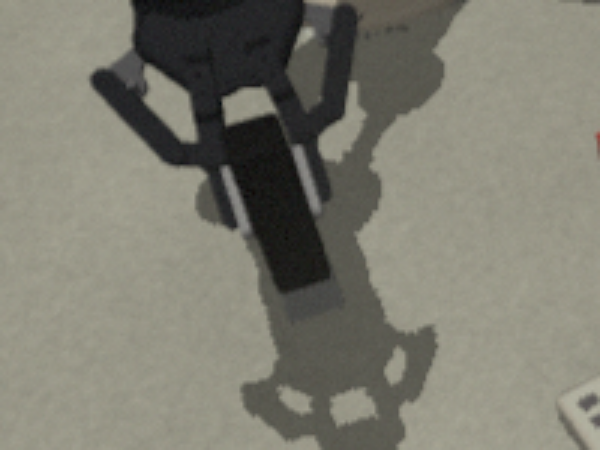

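The view shows the key gripped and close to vertical, blade down. Now I measure its tilt and offset from the face turned to the camera.

```bash
python3 - <<'E'
from h import *
im=dict(np.load('s1.npz')); P=cloud(im); p,R0=pose(); gp=p-11*R0[:,2]
a=np.radians(-26.8); n=np.array([np.cos(a),np.sin(a),0]); t=np.array([-n[1],n[0],0])
Q=P-gp; hsv=cv2.cvtColor(im['color'],cv2.COLOR_BGR2HSV)
X,Y,Z=Q@n,Q@t,Q[...,2]
print('tool y az',np.degrees(np.arctan2(R0[1,1],R0[0,1])),'tool z pitch',np.degrees(np.arcsin(-R0[2,2])))
m=(im['range_z']>0)&(abs(X)<35)&(abs(Y)<12)&(Z<35)&(Z>-50)
for z0 in range(-95,50,8):
    k=(im['range_z']>0)&(abs(X)<40)&(abs(Y)<22)&(Z>z0)&(Z<=z0+8)
    if k.sum()>5: print(z0+4,k.sum(),'X',np.percentile(X[k],[10,50,90]).round(1),'Y',np.percentile(Y[k],[5,50,95]).round(1),'V',np.median(hsv[...,2][k]))
A=(im['range_z']>0)&(abs(X)<25)&(abs(Y)<11)&(Z>-42)&(Z<20)&(X>5)
c=np.polyfit(Z[A],X[A],1); print('slope',c, 'yaw',np.polyfit(Y[A],X[A]-np.polyval(c,Z[A]),1))
E
```

```text
tool y az 62.972547351842216 tool z pitch 45.265400809770036
-75 59 X [11.1 12.2 13.3] Y [-14.6  -0.4  10.9] V 75.0
-67 67 X [11.1 12.  14. ] Y [-15.7  -3.8  11.7] V 74.0
-59 66 X [11.  12.3 13.7] Y [-14.9  -1.8  11.9] V 72.5
-51 9 X [11.4 12.8 13.6] Y [-16.4   2.8  12.3] V 56.0
-43 33 X [21.  23.3 24.3] Y [-13.7   0.5  11.3] V 33.0
-35 66 X [21.4 23.6 25.1] Y [-14.6  -2.9  11.6] V 30.0
-27 80 X [21.7 23.8 25.2] Y [-13.5  -0.8  11. ] V 30.0
-19 67 X [22.3 23.8 25.1] Y [-15.   -1.9  10.4] V 29.0
-11 70 X [22.3 23.8 24.9] Y [-14.1  -2.9  10.9] V 28.0
-3 84 X [22.  23.6 25. ] Y [-15.   -0.9  11.5] V 28.0
5 130 X [16.5 22.6 24.7] Y [-20.3  -1.2  19.3] V 30.0
13 158 X [ 8.4 17.7 24.5] Y [-20.6   4.   20.6] V 40.0
21 159 X [ 0.1 10.2 24.7] Y [-20.3   4.7  20.5] V 38.0
29 142 X [-6.4 22.9 25.3] Y [-20.3   0.1  18.9] V 29.0
37 158 X [-12.4  18.3  24.8] Y [-20.6   2.1  20.3] V 30.5
45 184 X [-19.9 -12.5  24.7] Y [-20.    2.2  20.1] V 27.0
53 414 X [-29.2   8.2  23.5] Y [-16.8  -2.1  16.8] V 28.0
slope [-6.55154914e-06  2.35546691e+01] yaw [-0.02026965  0.00152681]
```

```bash
python3 - <<'E'
from h import *
st()
p,R0=pose(); a=np.radians(-26.8); n=np.array([np.cos(a),np.sin(a),0])
g=np.array([525.5,-61,0])-9.4*n+[0,0,200]
print('pitch',np.degrees(np.arcsin(-R0[2,2])))
Rt=frame(np.radians(63.2),lean(-26.8,np.radians(90-45.27))); 
plan(g+11*Rt[:,2],Rt); print(R0.round(3).tolist())
E
```

```text
{'time': 6.35, 'joints': [-1.114, -0.37, 2.211, 0.674, 0.754, -2.582], 'position': [448.317, -352.875, 261.624], 'tcp_rot': [0.559, 2.305, -0.217], 'ft_force': [-1.701, 0.919, -5.856], 'opening': 27.305, 'grasp_force': 62.241}
pitch 45.265400809770036
travel [0.649, 1.963, 0.034] dr [0.002, 0.0, -0.006]
[[-0.63, 0.454, 0.63], [0.329, 0.891, -0.314], [-0.704, 0.009, -0.71]]
```

>>> {"api": "jog_arm", "payload": {"moves": [{"travel":[0,0,0],"dr":[0,0,0]},{"travel":[0,0,0],"dr":[0,0,0]},{"travel":[0,0,0],"dr":[0,0,0]}]}}

```text
time: 6.72
position: [452.7, -359.5, 274.5]
tcp_rot: [0.558, 2.301, -0.226]
ft_force: [-0.5, -0.4, -1.6]
opening: 27.7
grasp_force: 62.2
```

```bash
cat > meas.py <<'E'
from h import *
def meas(name='scene',az=-26.8,face=1,save=None):
    p,R0=pose(); im=grab(name); gp=p-11*R0[:,2]; print('moved',(pose()[0]-p).round(2))
    P=cloud(im); a=np.radians(az); n=np.array([np.cos(a),np.sin(a),0]); t=np.array([-n[1],n[0],0])
    Q=P-gp; X,Y,Z=Q@n,Q@t,Q[...,2]; ok=im['range_z']>0
    A=ok&(abs(X)<32)&(abs(Y)<11)&(Z>-50)&(Z<-8)&(X*face>2)
    c=np.polyfit(Z[A],X[A],1); print('axis X at Z=0',c[1]-14*face,'tilt',c[0],'pitch',np.degrees(np.arcsin(-R0[2,2])),'n',A.sum())
    for z0 in range(-99,-10,5):
        k=ok&(abs(X)<32)&(abs(Y)<22)&(Z>z0)&(Z<=z0+5)
        if k.sum()>5: print(z0+2.5,k.sum(),'X',np.median(X[k]).round(1),'Y',np.percentile(Y[k],[4,96]).round(1))
E
python3 - <<'E'
from meas import *
st(); meas(); meas('side',face=1)
E
```

```text
{'time': 6.725, 'joints': [-1.11, -0.363, 2.182, 0.658, 0.761, -2.559], 'position': [452.682, -359.5, 274.467], 'tcp_rot': [0.558, 2.301, -0.226], 'ft_force': [-0.467, -0.426, -1.607], 'opening': 27.66, 'grasp_force': 62.18}
moved [-0.12  0.18 -0.3 ]
axis X at Z=0 6.254885283545917 tilt -0.0004038664331302978 pitch 44.98470695449433 n 289
-86.5 13 X 8.2 Y [-13.2  11. ]
-81.5 48 X 8.3 Y [-12.9  13.9]
-76.5 41 X 8.1 Y [-14.2  13.3]
-71.5 42 X 8.4 Y [-13.6  13.6]
-66.5 46 X 8.5 Y [-13.8  13.3]
-61.5 15 X 9.2 Y [-11.2  13.8]
-51.5 12 X 19.1 Y [-11.1  14.1]
-46.5 40 X 20.4 Y [-12.7  13.1]
-41.5 46 X 20.3 Y [-12.9  13.2]
-36.5 48 X 19.9 Y [-12.8  13.2]
-31.5 42 X 20.1 Y [-13.2  12.4]
-26.5 46 X 20.0 Y [-10.9  13.3]
-21.5 42 X 20.2 Y [-12.4  12.4]
-16.5 52 X 20.4 Y [-13.3  12.9]
-11.5 48 X 20.1 Y [-12.3  13.4]
moved [-0.11  0.21 -0.32]Traceback (most recent call last):
  File "<stdin>", line 2, in <module>
  File "meas.py", line 7, in meas
    c=np.polyfit(Z[A],X[A],1); print('axis X at Z=0',c[1]-14*face,'tilt',c[0],'pitch',np.degrees(np.arcsin(-R0[2,2])),'n',A.sum())
    raise TypeError("expected non-empty vector for x")
TypeError: expected non-empty vector for x
```

```bash
python3 - <<'E'
from h import *
p,R0=pose(); a=np.radians(-26.8); n=np.array([np.cos(a),np.sin(a),0])
g=np.array([525.5,-61.6,0])-6.2*n+[0,0,190]
Rt=frame(np.radians(63.2),lean(-26.8,np.radians(45))); 
plan(g+11*Rt[:,2],Rt)
E
```

```text
travel [0.765, 1.984, 0.112] dr [-0.001, 0.0, -0.005]
```

>>> {"api": "jog_arm", "payload": {"moves": [{"travel":[0.1,0.3,0.0],"dr":[0,0,-0.005]},{"travel":[0.2,0.65,0.03],"dr":[0,0,-0.005]},{"travel":[0.35,0.98,0.06],"dr":[0,0,-0.005]}]}}

```text
time: 7.2
position: [492.7, -212.7, 231.2]
tcp_rot: [0.551, 2.301, -0.229]
ft_force: [-0.5, -0.7, -2.1]
opening: 26.9
grasp_force: 62.1
```

>>> {"api": "jog_arm", "payload": {"moves": [{"travel":[0.15,0.35,0.02],"dr":[0,0,0]},{"travel":[0.25,0.65,0.03],"dr":[0,0,0]},{"travel":[0.35,0.85,0.05],"dr":[0,0,0]},{"travel":[0.4,0.96,0.05],"dr":[0,0,0]},{"travel":[0.41,1.0,0.05],"dr":[0,0,0]},{"travel":[0.41,1.0,0.05],"dr":[0,0,0]},{"travel":[0.41,1.0,0.05],"dr":[0,0,0]}]}}

```text
time: 8.07
position: [525.8, -62.8, 181.7]
tcp_rot: [0.551, 2.303, -0.228]
ft_force: [-0.4, 0.0, -1.2]
opening: 27.3
grasp_force: 62.1
```

```bash
python3 - <<'E'
from meas import *
st()
p,R0=pose(); a=np.radians(-26.8); n=np.array([np.cos(a),np.sin(a),0])
g=np.array([525.5,-61.6,0])-6.2*n+[0,0,45+88+12]
Rt=frame(np.radians(63.2),lean(-26.8,np.radians(45))); 
plan(g+11*Rt[:,2],Rt)
meas()
E
```

```text
{'time': 8.075, 'joints': [-0.265, -0.338, 2.361, -0.408, 0.371, -1.042], 'position': [525.822, -62.795, 181.66], 'tcp_rot': [0.551, 2.303, -0.228], 'ft_force': [-0.39, 0.033, -1.218], 'opening': 27.288, 'grasp_force': 62.129}
travel [0.206, 0.006, 0.213] dr [-0.001, -0.0, -0.001]
moved [-0.04 -0.17  0.04]
axis X at Z=0 5.8035069252046725 tilt -0.004001398696541145 pitch 45.001184516405225 n 168
-86.5 10 X 7.0 Y [-14.3  13. ]
-81.5 26 X 8.3 Y [-14.8  13.5]
-76.5 31 X 8.1 Y [-15.6  12.9]
-71.5 25 X 8.3 Y [-13.8  12.3]
-66.5 28 X 7.9 Y [-14.9  13.7]
-61.5 12 X 8.8 Y [-14.8   7.3]
-51.5 13 X 16.9 Y [-15.3  11.1]
-46.5 26 X 19.8 Y [-14.3   7.4]
-41.5 32 X 19.5 Y [-14.6  11.3]
-36.5 36 X 19.4 Y [-14.9   9.6]
-31.5 36 X 19.3 Y [-14.6  11.3]
-26.5 32 X 19.3 Y [-14.2  10. ]
-21.5 37 X 19.3 Y [-14.3  11.7]
-16.5 28 X 19.2 Y [-19.6  11.5]
-11.5 31 X 19.8 Y [-20.5  10. ]
```

>>> {"api": "jog_arm", "payload": {"moves": [{"travel":[0.1,0.006,0.1],"dr":[0,0,0]},{"travel":[0.2,0.006,0.21],"dr":[0,0,0]},{"travel":[0.2,0.006,0.21],"dr":[0,0,0]},{"travel":[0.25,0.006,0.26],"dr":[0,0,0]},{"travel":[0.29,0.006,0.3],"dr":[0,0,0]},{"travel":[0.32,0.006,0.33],"dr":[0,0,0]},{"travel":[0.32,0.006,0.33],"dr":[0,0,0]}]}}

```text
time: 9.0
position: [527.2, -62.6, 113.1]
tcp_rot: [0.551, 2.302, -0.229]
ft_force: [-0.9, -1.0, -1.9]
opening: 27.3
grasp_force: 62.1
```

```bash
python3 - <<'E'
from h import *
st()
p,R0=pose(); a=np.radians(-26.8); n=np.array([np.cos(a),np.sin(a),0])
g=np.array([525.5,-61.6,0])-6.0*n+[0,0,45+53]
Rt=frame(np.radians(63.2),lean(-26.8,np.radians(45))); 
plan(g+11*Rt[:,2],Rt)
E
```

```text
{'time': 9.0, 'joints': [-0.263, -0.161, 2.39, -0.823, 0.2, -0.61], 'position': [527.238, -62.629, 113.146], 'tcp_rot': [0.551, 2.302, -0.229], 'ft_force': [-0.874, -0.99, -1.902], 'opening': 27.27, 'grasp_force': 62.128}
travel [0.109, 0.001, 0.107] dr [-0.001, 0.0, -0.001]
```

>>> {"api": "jog_arm", "payload": {"moves": [{"travel":[0.03,0,0.03],"dr":[0,0,0]},{"travel":[0.047,0,0.047],"dr":[0,0,0]},{"travel":[0.047,0,0.047],"dr":[0,0,0]}]}}

```text
time: 9.38
position: [527.3, -62.5, 103.2]
tcp_rot: [0.551, 2.302, -0.229]
ft_force: [1.0, -0.1, -1.6]
opening: 27.2
grasp_force: 62.1
```

```bash
python3 - <<'E'
from h import *
st()
p,R0=pose(); a=np.radians(-26.8); n=np.array([np.cos(a),np.sin(a),0])
g=np.array([525.5,-61.6,0])-6.0*n+[0,0,45+53]
Rt=frame(np.radians(63.2),lean(-26.8,np.radians(45))); 
plan(g+11*Rt[:,2],Rt)
E
```

```text
{'time': 9.375, 'joints': [-0.263, -0.132, 2.392, -0.949, 0.18, -0.483], 'position': [527.312, -62.467, 103.212], 'tcp_rot': [0.551, 2.302, -0.229], 'ft_force': [0.964, -0.131, -1.552], 'opening': 27.201, 'grasp_force': 62.128}
travel [0.062, -0.0, 0.06] dr [-0.001, 0.001, -0.001]
```

>>> {"api": "jog_arm", "payload": {"hand": 60, "moves": [{"travel":[0,0,0],"dr":[0,0,0]},{"travel":[0,0,0],"dr":[0,0,0]},{"travel":[0,0,0],"dr":[0,0,0]},{"travel":[0,0,0],"dr":[0,0,0]},{"travel":[0,0,0],"dr":[0,0,0]}]}}

```text
time: 10.0
position: [526.8, -62.1, 102.3]
tcp_rot: [0.551, 2.303, -0.228]
ft_force: [-0.4, 0.2, 0.3]
opening: 65.1
grasp_force: 0.0
```

```bash
cat >> h.py <<'E'
def stand(name='scene',c=(525.5,-61.5),az=-26.8):
    im=grab(name); P=cloud(im); a=np.radians(az); n=np.array([np.cos(a),np.sin(a),0]); t=np.array([-n[1],n[0],0])
    Q=P-[*c,0]; X,Y,Z=Q@n,Q@t,P[...,2]; k0=(im['range_z']>0)&(cv2.cvtColor(im['color'],cv2.COLOR_BGR2HSV)[...,2]<45)
    A=k0&(abs(X-14)<8)&(abs(Y)<11)&(Z>55)&(Z<130); f=np.polyfit(Z[A],X[A],1); print('face X at z45',np.polyval(f,45),'tilt',f[0])
    for z0 in range(30,170,6):
        k=k0&(abs(X)<26)&(abs(Y)<22)&(Z>z0)&(Z<=z0+6)
        if k.sum()>5: print(z0+3,k.sum(),'X',np.percentile(X[k],[5,50,95]).round(1),'Y',np.percentile(Y[k],[4,96]).round(1))
E
python3 - <<'E'
from h import *
st(); stand()
E
```

```text
{'time': 10.0, 'joints': [-0.262, -0.13, 2.393, -0.951, 0.18, -0.48], 'position': [526.833, -62.126, 102.29], 'tcp_rot': [0.551, 2.303, -0.228], 'ft_force': [-0.42, 0.23, 0.279], 'opening': 65.059, 'grasp_force': 0.0}
face X at z45 13.30826040406614 tilt 0.0023067569651179596
51 25 X [-4.8 12.6 14.6] Y [-14.2  10.1]
57 35 X [-1.2 12.4 15. ] Y [-14.9   9.2]
63 27 X [-0.4 12.9 14.2] Y [-14.5  10.5]
69 32 X [-4.6 12.9 15.5] Y [-14.7   9.6]
75 34 X [-2.  12.7 15.7] Y [-14.5   9.3]
81 31 X [ 3.1 13.2 15. ] Y [-15.1   9.3]
87 35 X [ 2.2 13.2 14.5] Y [-15.1  10.7]
93 29 X [-0.2 13.  15.2] Y [-14.8  10.6]
99 38 X [ 7.4 13.2 14.9] Y [-14.8  11.2]
105 31 X [-0.1 12.7 15.1] Y [-14.5   8.9]
111 32 X [-6.2 12.4 14.9] Y [-14.5   9.7]
117 37 X [-2.6 13.  14.5] Y [-15.   10.4]
123 37 X [10.2 13.  15.1] Y [-14.5  11.8]
129 34 X [-2.4 13.  15.6] Y [-14.8   8.4]
135 40 X [ 1.6 12.8 14.6] Y [-14.9   8.8]
141 52 X [-9.3 12.3 15. ] Y [-14.3  10.4]
147 105 X [-7.4  2.9 12.6] Y [-13.4   9.5]
```

The key stands home, with its top at about 145 mm and tilt near 0. I back off along the tool axis, then rise and turn the tool vertical.

>>> {"api": "jog_arm", "payload": {"hand": 0, "moves": [{"travel":[0,0,-0.1],"dr":[0,0,0]},{"travel":[0,0,-0.25],"dr":[0,0,0]},{"travel":[0,0,-0.42],"dr":[0,0,0]},{"travel":[-0.2,0,-0.62],"dr":[0,0,0]},{"travel":[-0.4,0,-0.82],"dr":[0,0,0]},{"travel":[-0.5,0,-0.92],"dr":[0,0,0]},{"travel":[-0.5,0,-0.92],"dr":[0,0,0]}]}}

```text
time: 10.92
position: [488.1, -42.1, 255.5]
tcp_rot: [0.55, 2.299, -0.228]
ft_force: [-0.3, -0.5, -0.4]
opening: 85.3
grasp_force: 0.0
```

```bash
python3 - <<'E'
from h import *
st()
Rt=frame(np.radians(63.2),[0,0,-1]); plan([524,-62,260],Rt)
E
```

```text
{'time': 10.925, 'joints': [-0.229, -0.605, 2.377, -0.296, 0.615, -1.156], 'position': [488.133, -42.147, 255.458], 'tcp_rot': [0.55, 2.299, -0.228], 'ft_force': [-0.284, -0.517, -0.436], 'opening': 85.251, 'grasp_force': 0.0}
travel [-0.214, -0.01, 0.173] dr [0.0, 0.503, -0.001]
```

>>> {"api": "jog_arm", "payload": {"moves": [{"travel":[-0.1,0,0.06],"dr":[0,0.11,0]},{"travel":[-0.2,-0.01,0.16],"dr":[0,0.22,0]},{"travel":[-0.214,-0.01,0.173],"dr":[0,0.33,0]},{"travel":[-0.214,-0.01,0.173],"dr":[0,0.44,0]},{"travel":[-0.214,-0.01,0.173],"dr":[0,0.503,0]},{"travel":[-0.214,-0.01,0.173],"dr":[0,0.503,0]},{"travel":[-0.214,-0.01,0.173],"dr":[0,0.503,0]}]}}

```text
time: 11.8
position: [522.3, -61.5, 255.8]
tcp_rot: [-0.729, -3.049, -0.001]
ft_force: [-0.5, 0.0, -0.7]
opening: 85.5
grasp_force: 0.0
```

```bash
python3 - <<'E'
from h import *
st()
im=grab('wrist'); P=cloud(im); ok=im['range_z']>0
m=ok&(P[...,2]>138)&(P[...,2]<152)&(np.hypot(P[...,0]-524,P[...,1]+62)<30)
print('key top',m.sum(),cv2.minAreaRect(P[m][:,:2].astype(np.float32)),np.median(P[m][:,2]))
m=(ok&(abs(P[...,2]-45)<5)&(np.hypot(P[...,0]-525,P[...,1]+62)<55)); print('rest',m.sum(),cv2.minAreaRect(P[m][:,:2].astype(np.float32)))
np.savez('w2.npz',**im); cv2.imwrite('pics/w2.png',im['color'])
a=np.radians(-26.8); n=np.array([np.cos(a),np.sin(a),0]);t=np.array([-n[1],n[0],0])
Rt=frame(np.radians(63.2),[0,0,-1]); c=np.array([525.5,-61.5,0])-n-t; print(c); plan([*c[:2],125-11],Rt)
im=grab('side'); np.savez('side2.npz',**im)
cv2.imwrite('pics/fs.png',cv2.resize(im['color'][320:400,210:320],None,fx=6,fy=6))
E
```

```text
{'time': 11.8, 'joints': [-0.347, 0.024, 1.708, -0.0, 1.416, -1.449], 'position': [522.267, -61.5, 255.759], 'tcp_rot': [-0.729, -3.049, -0.001], 'ft_force': [-0.503, 0.006, -0.659], 'opening': 85.463, 'grasp_force': 0.0}
key top 1308 ((525.18701171875, -61.14381408691406), (28.062650680541992, 28.287099838256836), 61.92335891723633) 144.7257000144176
rest 2954 ((525.1257934570312, -62.005924224853516), (70.11766052246094, 70.32064056396484), 63.29983901977539)
[524.15653664 -61.94170828   0.        ]
travel [-0.018, 0.003, 0.948] dr [-0.0, -0.004, -0.001]
```

View pics/fs.png

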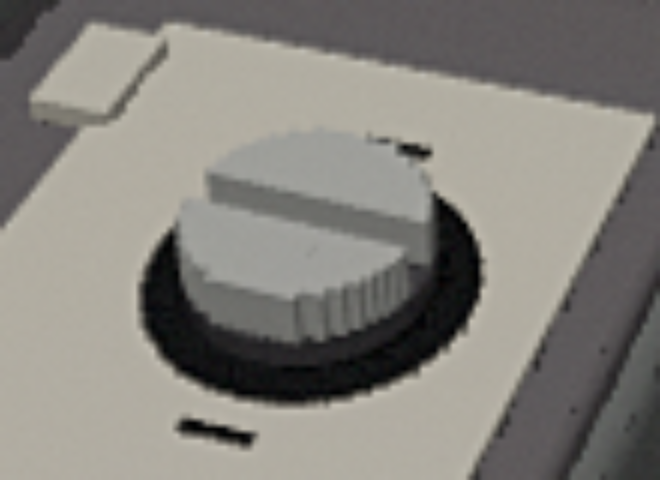

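The side crop shows the slot as a clear band, with edges at about (243,354)-(278,361) and (245,349)-(282,357) in the full image. The wrist depth puts the key top at (525.2,-61.1,144.7), so it is upright and home. Now I grasp it from above.

>>> {"api": "jog_arm", "payload": {"hand": 0, "moves": [{"travel":[-0.015,0.009,0.25],"dr":[0,-0.004,0]},{"travel":[-0.015,0.009,0.5],"dr":[0,-0.004,0]},{"travel":[-0.015,0.009,0.7],"dr":[0,-0.004,0]},{"travel":[-0.015,0.009,0.85],"dr":[0,-0.004,0]},{"travel":[-0.015,0.009,0.945],"dr":[0,-0.004,0]},{"travel":[-0.015,0.009,0.945],"dr":[0,-0.004,0]},{"travel":[-0.015,0.009,0.945],"dr":[0,-0.004,0]}]}}

```text
time: 12.78
position: [525.8, -61.6, 116.7]
tcp_rot: [0.73, 3.052, -0.001]
ft_force: [-0.1, -0.3, 1.2]
opening: 85.1
grasp_force: 0.0
```

>>> {"api": "jog_arm", "payload": {"hand": 255, "moves": [{"travel":[0,0,0],"dr":[0,0,0]},{"travel":[0,0,0],"dr":[0,0,0]},{"travel":[0,0,0],"dr":[0,0,0]},{"travel":[0,0,0],"dr":[0,0,0]},{"travel":[0,0,0],"dr":[0,0,0]},{"travel":[0,0,0],"dr":[0,0,0]},{"travel":[0,0,0],"dr":[0,0,0]}]}}

```text
time: 13.65
position: [525.4, -61.5, 115.9]
tcp_rot: [0.73, 3.054, -0.001]
ft_force: [-0.6, 0.6, 3.3]
opening: 26.9
grasp_force: 59.0
```

```bash
python3 - <<'E'
from h import *
st()
for nm in ['side2']:
    im=dict(np.load(nm+'.npz'))
    L=[np.array([onplane(im,u,v,93)[:2] for u,v in e]) for e in ([(243.3,353.7),(278.3,361.3)],[(244.7,348.7),(282,357.5)])]
    for e in L: d=e[1]-e[0]; print(e.round(1).tolist(),np.degrees(np.arctan2(d[1],d[0]))%180)
    P=cloud(im); m=(im['range_z']>0)&(abs(P[...,2]-93)<4)&(np.hypot(P[...,0]-532,P[...,1]-265)<45)
    print('disc',m.sum(),cv2.minEnclosingCircle(P[m][:,:2].astype(np.float32)),np.median(P[m][:,2]))
E
```

```text
{'time': 13.65, 'joints': [-0.345, 0.171, 1.841, -0.001, 1.128, -1.446], 'position': [525.383, -61.52, 115.875], 'tcp_rot': [0.73, 3.054, -0.001], 'ft_force': [-0.595, 0.589, 3.331], 'opening': 26.943, 'grasp_force': 58.978}
[[555.3, 279.2], [507.7, 284.1]] 174.16861104916381
[[557.0, 269.7], [505.2, 276.4]] 172.58732707018413
disc 947 ((532.9080200195312, 278.02996826171875), 28.441814422607422) 93.45309128545102
```

>>> {"api": "jog_arm", "payload": {"moves": [{"travel":[0,0,-0.1],"dr":[0,0,0]},{"travel":[0,0,-0.3],"dr":[0,0,0]},{"travel":[0,0,-0.55],"dr":[0,0,0]},{"travel":[0,0,-0.75],"dr":[0,0,0]},{"travel":[0,0,-0.85],"dr":[0,0,0]},{"travel":[0,0,-0.85],"dr":[0,0,0]}]}}

```text
time: 14.4
position: [525.2, -61.4, 243.7]
tcp_rot: [0.73, 3.053, -0.001]
ft_force: [-0.0, -0.7, -2.3]
opening: 27.3
grasp_force: 58.7
```

```bash
python3 - <<'E'
from h import *
st(); Rt=frame(np.radians(-6.6),[0,0,-1]); plan([532,185,243],Rt)
E
```

```text
{'time': 14.4, 'joints': [-0.345, 0.033, 1.723, -0.0, 1.383, -1.446], 'position': [525.223, -61.421, 243.695], 'tcp_rot': [0.73, 3.053, -0.001], 'ft_force': [-0.047, -0.717, -2.252], 'opening': 27.27, 'grasp_force': 58.712}
travel [0.703, 1.486, 0.003] dr [0.001, 0.002, 0.774]
```

>>> {"api": "jog_arm", "payload": {"moves": [{"travel":[0.1,0.2,0],"dr":[0,0,0.11]},{"travel":[0.25,0.5,0],"dr":[0,0,0.22]},{"travel":[0.4,0.8,0],"dr":[0,0,0.33]},{"travel":[0.47,1.0,0],"dr":[0,0,0.44]},{"travel":[0.47,1.0,0],"dr":[0,0,0.55]},{"travel":[0.47,1.0,0],"dr":[0,0,0.66]},{"travel":[0.47,1.0,0],"dr":[0,0,0.75]},{"travel":[0.47,1.0,0],"dr":[0,0,0.774]}]}}

```text
time: 15.4
position: [528.8, 104.4, 240.5]
tcp_rot: [-2.346, -2.087, 0.004]
ft_force: [0.1, 0.1, -1.4]
opening: 27.7
grasp_force: 59.0
```

```bash
python3 - <<'E'
from h import *
st(); Rt=frame(np.radians(-6.6),[0,0,-1]); plan([532,185,243],Rt)
E
```

```text
{'time': 15.4, 'joints': [-0.029, 0.067, 1.694, -0.001, 1.384, 0.088], 'position': [528.757, 104.431, 240.541], 'tcp_rot': [-2.346, -2.087, 0.004], 'ft_force': [0.135, 0.145, -1.439], 'opening': 27.693, 'grasp_force': 58.996}
travel [0.536, -0.041, -0.017] dr [-0.002, 0.001, -0.001]
```

>>> {"api": "jog_arm", "payload": {"moves": [{"travel":[0.2,0,-0.02],"dr":[0,0,0]},{"travel":[0.4,-0.02,-0.02],"dr":[0,0,0]},{"travel":[0.53,-0.04,-0.02],"dr":[0,0,0]},{"travel":[0.53,-0.04,-0.02],"dr":[0,0,0]},{"travel":[0.53,-0.04,-0.02],"dr":[0,0,0]}]}}

```text
time: 16.02
position: [532.8, 183.4, 245.2]
tcp_rot: [2.344, 2.09, -0.002]
ft_force: [-0.4, -0.4, -1.8]
opening: 27.5
grasp_force: 59.1
```

```bash
python3 - <<'E'
from h import *
st(); im=grab('wrist'); np.savez('w3.npz',**im); P=cloud(im); ok=im['range_z']>0
m=(ok&(abs(P[...,2]-93)<4.5)&(np.hypot(P[...,0]-533,P[...,1]-278)<45)).astype(np.uint8)
v,u=np.nonzero(m); print('px',u.min(),u.max(),v.min(),v.max())
w=np.array([onplane(im,a,b,93)[:2] for a,b in zip(u,v)],np.float32); print(cv2.minEnclosingCircle(w),np.median(P[...,2][m>0]),cv2.fitEllipse(cv2.convexHull(w)))
n,l,s,c=cv2.connectedComponentsWithStats(m); print(s[1:,4])
# slot direction: deep pixels inside circle
cc=cv2.minEnclosingCircle(w)[0]; G=np.array([[onplane(im,a,b,93)[:2] for a in range(640)] for b in range(0,480)])
k=ok&(np.hypot(G[...,0]-cc[0],G[...,1]-cc[1])<22)&(P[...,2]<88); q=G[k].astype(np.float32); print(k.sum(),cv2.minAreaRect(q))
x0,x1,y0,y1=u.min()-20,u.max()+20,v.min()-20,v.max()+20
cv2.imwrite('pics/w3.png',cv2.resize(im['color'][max(y0,0):y1,max(x0,0):x1],None,fx=3,fy=3)); print(x0,y0)
E
```

```text
{'time': 16.025, 'joints': [0.118, 0.125, 1.622, -0.002, 1.395, 0.233], 'position': [532.781, 183.426, 245.155], 'tcp_rot': [2.344, 2.09, -0.002], 'ft_force': [-0.375, -0.365, -1.822], 'opening': 27.544, 'grasp_force': 59.083}
px 274 339 77 146
((531.6334228515625, 276.95758056640625), 27.158559799194336) 93.09286782051652 ((531.44140625, 276.94720458984375), (52.380531311035156, 53.59133529663086), 176.0045623779297)
[1587 1406]
616 ((531.461181640625, 277.01544189453125), (8.105141639709473, 43.33774185180664), 83.45681762695312)
254 57
```

View pics/w3.png

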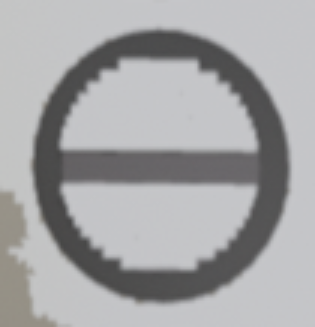

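The crop shows the disc and its slot from above, with the slot horizontal at about (307,112) in the full image. The fit gives the centre as (531.5,277.0) and the slot at -6.5°. Now to the hover point.

```bash
python3 - <<'E'
from h import *
Rt=frame(np.radians(-6.5),[0,0,-1]); plan([531.5,276.6,213],Rt)
E
```

```text
travel [0.617, -0.081, 0.215] dr [0.0, 0.001, -0.001]
```

>>> {"api": "jog_arm", "payload": {"moves": [{"travel":[0.2,-0.02,0],"dr":[0,0,-0.001]},{"travel":[0.45,-0.06,0],"dr":[0,0,-0.001]},{"travel":[0.6,-0.08,0.05],"dr":[0,0,-0.001]},{"travel":[0.617,-0.081,0.15],"dr":[0,0,-0.001]},{"travel":[0.617,-0.081,0.215],"dr":[0,0,-0.001]},{"travel":[0.617,-0.081,0.215],"dr":[0,0,-0.001]},{"travel":[0.617,-0.081,0.215],"dr":[0,0,-0.001]}]}}

```text
time: 16.95
position: [532.0, 276.6, 213.8]
tcp_rot: [2.343, 2.09, 0.001]
ft_force: [-0.3, 0.7, -2.0]
opening: 27.2
grasp_force: 59.1
```

```bash
python3 - <<'E'
from h import *
st(); p,R0=pose()
Rt=frame(np.radians(-6.5),[0,0,-1]); plan([531.5,276.6,204],Rt)
for nm,sg in(('scene',-1),('side',1)):
    im=grab(nm); P=cloud(im); Q=(P-p)@R0; X,Y,Z=Q[...,0],Q[...,1],Q[...,2]; ok=im['range_z']>0
    for z0 in range(20,112,8):
        k=ok&(abs(X)<20)&(abs(Y)<22)&(Z>z0)&(Z<=z0+8)
        if k.sum()>5: print(nm,z0+4,k.sum(),'X',np.percentile(X[k],[5,50,95]).round(1),'Y',np.percentile(Y[k],[4,50,96]).round(1))
E
```

```text
{'time': 16.95, 'joints': [0.279, 0.24, 1.554, -0.001, 1.346, 0.393], 'position': [531.956, 276.598, 213.836], 'tcp_rot': [2.343, 2.09, 0.001], 'ft_force': [-0.339, 0.747, -1.953], 'opening': 27.202, 'grasp_force': 59.142}
travel [-0.0, -0.003, 0.066] dr [0.001, 0.0, -0.0]
scene 24 55 X [-16.2 -12.9   6.3] Y [-13.   10.4  14.1]
scene 32 51 X [-17.2 -14.2   9.3] Y [-10.9   8.8  13.9]
scene 40 53 X [-16.6 -13.2   6.7] Y [-10.6   8.4  13.9]
scene 48 49 X [-16.9 -13.3   6.2] Y [-13.1   7.8  13.6]
scene 56 49 X [-16.5 -12.3   7.9] Y [-11.7   9.4  14.1]
scene 64 45 X [-17.3 -12.9   6.4] Y [-11.8   9.7  13.7]
scene 72 11 X [-13.4  -4.5  -0.8] Y [-5.6 10.5 13.2]
scene 80 30 X [-6.  -3.2 -1.6] Y [-12.2   4.4  14. ]
scene 88 35 X [-5.6 -3.3 -0.4] Y [-15.2   2.2  13.2]
scene 96 31 X [-5.8 -3.  -0.7] Y [-14.5   0.3  13.2]
scene 104 17 X [-4.6 -2.9  1.1] Y [-13.9  -1.7  13.8]
side 24 175 X [-5.7 13.5 14.7] Y [-13.4  -5.9  12.4]
side 32 182 X [-7.3 13.5 14.6] Y [-13.4  -6.6  12.1]
side 40 174 X [-7.3 13.3 14.9] Y [-13.4  -6.9  11.7]
side 48 169 X [-6.2 13.4 15. ] Y [-13.3  -5.9  12.2]
side 56 181 X [-7.4 13.3 14.9] Y [-13.6  -6.6  12.2]
side 64 147 X [-6.5 13.6 15. ] Y [-13.4  -6.8  12. ]
side 72 39 X [-1.1  2.8 13.4] Y [-14.3 -12.    7.7]
side 80 101 X [1.2 2.7 4.2] Y [-14.   -2.5  13.7]
side 88 117 X [0.6 2.6 4. ] Y [-13.8  -0.   14.7]
side 96 122 X [0.9 2.6 3.7] Y [-13.9  -0.8  14.3]
side 104 59 X [1.3 2.5 3.5] Y [-13.8   0.8  14.3]
```

>>> {"api": "jog_arm", "payload": {"moves": [{"travel":[0.002,-0.003,0.05],"dr":[0,0,0]},{"travel":[0.002,-0.003,0.09],"dr":[0,0,0]},{"travel":[0.002,-0.003,0.12],"dr":[0,0,0]},{"travel":[0.002,-0.003,0.145],"dr":[0,0,0]},{"travel":[0.002,-0.003,0.165],"dr":[0,0,0]},{"travel":[0.002,-0.003,0.165],"dr":[0,0,0]}]}}

```text
time: 17.8
position: [531.0, 277.6, 188.5]
tcp_rot: [2.342, 2.092, -0.0]
ft_force: [-0.3, -0.6, -1.2]
opening: 27.6
grasp_force: 59.1
```

```bash
python3 - <<'E'
from h import *
st()
E
```

```text
{'time': 17.8, 'joints': [0.281, 0.261, 1.58, -0.001, 1.3, 0.394], 'position': [531.042, 277.616, 188.465], 'tcp_rot': [2.342, 2.092, -0.0], 'ft_force': [-0.339, -0.636, -1.192], 'opening': 27.603, 'grasp_force': 59.143}
```

>>> {"api": "jog_arm", "payload": {"moves": [{"travel":[0,0,0],"dr":[0,0,0.05]},{"travel":[0,0,0],"dr":[0,0,0.13]},{"travel":[0,0,0],"dr":[0,0,0.22]},{"travel":[0,0,0],"dr":[0,0,0.31]},{"travel":[0,0,0],"dr":[0,0,0.4]},{"travel":[0,0,0],"dr":[0,0,0.49]},{"travel":[0,0,0],"dr":[0,0,0.58]},{"travel":[0,0,0],"dr":[0,0,0.67]},{"travel":[0,0,0],"dr":[0,0,0.76]},{"travel":[0,0,0],"dr":[0,0,0.82]}]}}

```text
time: 19.05
position: [532.1, 277.8, 189.0]
tcp_rot: [3.13, 0.261, 0.005]
ft_force: [1.7, 0.2, -3.6]
opening: 27.5
grasp_force: 58.7
```

```bash
python3 - <<'E'
from h import *
st(); p,R0=pose(); print('az',np.degrees(np.arctan2(R0[1,1],R0[0,1])), np.round(arm.get_state()['moment'],3)); plan(p,frame(np.radians(-6.5-95.5),[0,0,-1]))
E
```

```text
{'time': 19.05, 'joints': [0.281, 0.261, 1.579, -0.001, 1.298, 1.685], 'position': [532.074, 277.837, 189.026], 'tcp_rot': [3.13, 0.261, 0.005], 'ft_force': [1.719, 0.202, -3.616], 'opening': 27.521, 'grasp_force': 58.651}
az -80.44903646304957 [ 0.135 -0.648  0.146]
travel [0.0, 0.0, 0.0] dr [0.0, -0.002, 0.239]
```

>>> {"api": "jog_arm", "payload": {"moves": [{"travel":[0,0,0],"dr":[0,0,0.08]},{"travel":[0,0,0],"dr":[0,0,0.15]},{"travel":[0,0,0],"dr":[0,0,0.2]},{"travel":[0,0,0],"dr":[0,0,0.23]},{"travel":[0,0,0],"dr":[0,0,0.23]},{"travel":[0,0,0],"dr":[0,0,0.23]}]}}

```text
time: 19.8
position: [532.0, 277.7, 189.2]
tcp_rot: [3.127, -0.299, 0.005]
ft_force: [3.3, -1.0, -4.0]
opening: 27.1
grasp_force: 59.3
```

```bash
python3 - <<'E'
from h import *
st(); p,R0=pose(); print('az',np.degrees(np.arctan2(R0[1,1],R0[0,1])), np.round(arm.get_state()['moment'],3))
im=grab('side'); P=cloud(im); m=(im['range_z']>0)&(abs(P[...,2]-93)<3)&(np.hypot(P[...,0]-532,P[...,1]-277)<32); print(m.sum())
cv2.imwrite('pics/f4.png',cv2.resize(im['color'][300:420,190:340],None,fx=5,fy=5))
E
```

```text
{'time': 19.8, 'joints': [0.281, 0.261, 1.579, -0.001, 1.299, 2.042], 'position': [531.956, 277.692, 189.203], 'tcp_rot': [3.127, -0.299, 0.005], 'ft_force': [3.276, -0.959, -4.01], 'opening': 27.065, 'grasp_force': 59.345}
az -100.92489215080772 [ 0.054 -0.937  0.018]
730
```

View pics/f4.png

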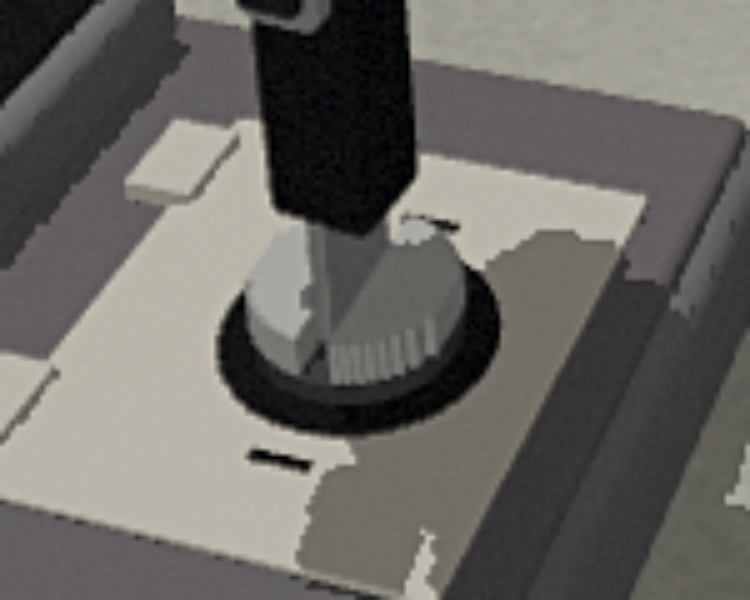

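The blade is in the slot and the slot has turned about 90°. I add 2.5° more, centre the blade within its play, then lift.

>>> {"api": "jog_arm", "payload": {"moves": [{"travel":[0,0,0],"dr":[0,0,0.03]},{"travel":[0,0,0],"dr":[0,0,0.03]},{"travel":[0,0,0],"dr":[0,0,-0.03]},{"travel":[0,0,0],"dr":[0,0,-0.03]},{"travel":[0,0,-0.05],"dr":[0,0,-0.03]},{"travel":[0,0,-0.15],"dr":[0,0,-0.03]},{"travel":[0,0,-0.28],"dr":[0,0,-0.03]},{"travel":[0,0,-0.37],"dr":[0,0,-0.03]},{"travel":[0,0,-0.37],"dr":[0,0,-0.03]}]}}

```text
time: 20.98
position: [531.8, 278.1, 246.4]
tcp_rot: [-3.133, 0.226, -0.006]
ft_force: [-0.5, -0.1, -2.3]
opening: 27.7
grasp_force: 59.8
```

```bash
python3 - <<'E'
from h import *
st(); im=grab('side'); P=cloud(im); ok=im['range_z']>0
G=np.array([[onplane(im,a,b,93)[:2] for a in range(640)] for b in range(300,420)])
k=ok[300:420]&(np.hypot(G[...,0]-532.4,G[...,1]-277.5)<22)&(P[300:420,:,2]<89); print(k.sum(),cv2.minAreaRect(G[k].astype(np.float32)))
Rt=frame(np.radians(63.2),[0,0,-1]); plan([525.4,-61.5,247],Rt)
E
```

```text
{'time': 20.975, 'joints': [0.281, 0.215, 1.518, -0.001, 1.405, 1.996], 'position': [531.838, 278.05, 246.417], 'tcp_rot': [-3.133, 0.226, -0.006], 'ft_force': [-0.467, -0.057, -2.3], 'opening': 27.653, 'grasp_force': 59.76}
103 ((532.753173828125, 277.587890625), (42.65177917480469, 6.024558067321777), 84.0295181274414)
travel [0.286, 2.244, -0.013] dr [0.002, -0.0, -1.794]
```

The slot is now at 84°, a turn of 89.5°, so the hatch is locked. By the key's half-turn symmetry I return with tool y at -116.8°.

```bash
python3 - <<'E'
from h import *
Rt=frame(np.radians(63.2-180),[0,0,-1]); plan([525.3,-61.3,246],Rt)
E
```

```text
travel [0.286, 2.243, -0.006] dr [-0.0, -0.001, 0.206]
```

>>> {"api": "jog_arm", "payload": {"moves": [{"travel":[0.04,0.3,0],"dr":[0,0,0.05]},{"travel":[0.08,0.65,0],"dr":[0,0,0.1]},{"travel":[0.12,1.0,0],"dr":[0,0,0.15]},{"travel":[0.12,1.0,0],"dr":[0,0,0.206]}]}}

```text
time: 21.52
position: [526.8, 123.5, 243.4]
tcp_rot: [3.051, -0.739, -0.001]
ft_force: [-0.1, 1.2, -1.0]
opening: 27.0
grasp_force: 60.3
```

```bash
python3 - <<'E'
from h import *
Rt=frame(np.radians(63.2-180),[0,0,-1]); plan([525.3,-61.3,246],Rt)
E
```

```text
travel [0.555, 1.1, -0.015] dr [0.001, 0.0, -0.005]
```

>>> {"api": "jog_arm", "payload": {"moves": [{"travel":[0.15,0.3,-0.01],"dr":[0,0,-0.005]},{"travel":[0.3,0.6,-0.01],"dr":[0,0,-0.005]},{"travel":[0.42,0.84,-0.01],"dr":[0,0,-0.005]},{"travel":[0.5,0.98,-0.01],"dr":[0,0,-0.005]},{"travel":[0.5,1.0,-0.01],"dr":[0,0,-0.005]}]}}

```text
time: 22.15
position: [526.1, -42.2, 245.1]
tcp_rot: [3.058, -0.72, -0.001]
ft_force: [0.3, 0.5, -2.8]
opening: 27.9
grasp_force: 60.6
```

```bash
python3 - <<'E'
from h import *
st(); Rt=frame(np.radians(63.2-180),[0,0,-1]); plan([525.3,-61.3,170],Rt)
E
```

```text
{'time': 22.15, 'joints': [-0.309, 0.032, 1.721, -0.001, 1.389, 1.724], 'position': [526.089, -42.196, 245.053], 'tcp_rot': [3.058, -0.72, -0.001], 'ft_force': [0.328, 0.537, -2.836], 'opening': 27.892, 'grasp_force': 60.578}
travel [0.052, 0.116, 0.5] dr [0.0, 0.0, 0.003]
```

>>> {"api": "jog_arm", "payload": {"moves": [{"travel":[0.052,0.116,0],"dr":[0,0,0.003]},{"travel":[0.052,0.116,0.15],"dr":[0,0,0.003]},{"travel":[0.052,0.116,0.35],"dr":[0,0,0.003]},{"travel":[0.052,0.116,0.47],"dr":[0,0,0.003]},{"travel":[0.052,0.116,0.5],"dr":[0,0,0.003]},{"travel":[0.052,0.116,0.5],"dr":[0,0,0.003]},{"travel":[0.052,0.116,0.5],"dr":[0,0,0.003]}]}}

```text
time: 23.02
position: [526.8, -60.4, 172.3]
tcp_rot: [3.056, -0.723, 0.005]
ft_force: [-0.5, 0.5, -1.9]
opening: 27.4
grasp_force: 60.6
```

```bash
python3 - <<'E'
from h import *
st(); Rt=frame(np.radians(63.2-180),[0,0,-1]); plan([525.3,-61.3,116.5],Rt)
E
```

```text
{'time': 23.025, 'joints': [-0.342, 0.102, 1.796, -0.0, 1.24, 1.694], 'position': [526.806, -60.363, 172.261], 'tcp_rot': [3.056, -0.723, 0.005], 'ft_force': [-0.472, 0.506, -1.894], 'opening': 27.441, 'grasp_force': 60.586}
travel [-0.007, 0.01, 0.372] dr [0.0, -0.002, 0.002]
```

Now down to 1 mm above home, then open and let it settle.

>>> {"api": "jog_arm", "payload": {"moves": [{"travel":[-0.007,0.01,0.1],"dr":[0,0,0]},{"travel":[-0.007,0.01,0.18],"dr":[0,0,0]},{"travel":[-0.007,0.01,0.26],"dr":[0,0,0]},{"travel":[-0.007,0.01,0.33],"dr":[0,0,0]},{"travel":[-0.007,0.01,0.365],"dr":[0,0,0]},{"travel":[-0.007,0.01,0.365],"dr":[0,0,0]},{"travel":[-0.007,0.01,0.365],"dr":[0,0,0]}]}}

```text
time: 23.9
position: [524.6, -61.1, 116.3]
tcp_rot: [3.057, -0.723, 0.002]
ft_force: [0.5, 0.2, -1.5]
opening: 27.3
grasp_force: 60.6
```

>>> {"api": "jog_arm", "payload": {"hand": 0, "moves": [{"travel":[0,0,0],"dr":[0,0,0]},{"travel":[0,0,0],"dr":[0,0,0]},{"travel":[0,0,0],"dr":[0,0,0]},{"travel":[0,0,0],"dr":[0,0,0]},{"travel":[0,0,0],"dr":[0,0,0]},{"travel":[0,0,0],"dr":[0,0,0]}]}}

```text
time: 24.65
position: [524.4, -61.0, 116.2]
tcp_rot: [3.057, -0.723, 0.002]
ft_force: [0.2, 0.7, -0.5]
opening: 85.4
grasp_force: 0.0
```

>>> {"api": "jog_arm", "payload": {"moves": [{"travel":[0,0,-0.1],"dr":[0,0,0]},{"travel":[0,0,-0.3],"dr":[0,0,0]},{"travel":[0,0,-0.6],"dr":[0,0,0]},{"travel":[0,0,-0.9],"dr":[0,0,0]},{"travel":[0,0,-1],"dr":[0,0,0]},{"travel":[0,0,-1],"dr":[0,0,0]},{"travel":[0,0,-1],"dr":[0,0,0]}]}}

```text
time: 25.52
position: [523.4, -60.6, 264.3]
tcp_rot: [3.057, -0.723, -0.004]
ft_force: [-0.3, 1.1, -0.6]
opening: 85.5
grasp_force: 0.0
```

```bash
python3 - <<'E'
from h import *
st(); im=grab('wrist'); P=cloud(im); ok=im['range_z']>0
m=ok&(P[...,2]>138)&(P[...,2]<190)&(np.hypot(P[...,0]-524,P[...,1]+62)<35)
print('key top',m.sum(),cv2.minAreaRect(P[m][:,:2].astype(np.float32)),np.median(P[m][:,2]))
im=grab('side'); cv2.imwrite('pics/end.png',im['color']); P=cloud(im); ok=im['range_z']>0
G=np.array([[onplane(im,a,b,93)[:2] for a in range(640)] for b in range(300,420)])
k=ok[300:420]&(np.hypot(G[...,0]-532.4,G[...,1]-277.5)<22)&(P[300:420,:,2]<89); print(cv2.minAreaRect(G[k].astype(np.float32)))
stand()
E
```

```text
{'time': 25.525, 'joints': [-0.345, 0.018, 1.697, -0.0, 1.429, 1.691], 'position': [523.352, -60.613, 264.282], 'tcp_rot': [3.057, -0.723, -0.004], 'ft_force': [-0.299, 1.088, -0.62], 'opening': 85.472, 'grasp_force': 0.0}
key top 1270 ((522.9552001953125, -60.54669952392578), (27.67606544494629, 28.33380126953125), 63.02764129638672) 144.8359279167135
((533.1072998046875, 277.5508728027344), (42.65177917480469, 6.7366180419921875), 84.0295181274414)
face X at z45 11.301825368303724 tilt -0.0014564346964907053
51 20 X [ 6.7 10.4 12.6] Y [-13.8   7.2]
57 27 X [-3.8 10.3 12.6] Y [-14.7  11.5]
63 36 X [-8.2 10.3 13.3] Y [-14.9  11.5]
69 31 X [-4.5 10.7 12.6] Y [-14.6   9.7]
75 29 X [-3.8 10.4 12.9] Y [-15.2   8.8]
81 37 X [-5.2 10.8 13.4] Y [-14.6   9.7]
87 28 X [ 2.5 10.5 12.7] Y [-14.6  11.8]
93 35 X [-0.9 11.2 12.6] Y [-14.6   7.9]
99 28 X [-4.6 10.9 12.7] Y [-14.7   9.7]
105 38 X [-2.3 11.  12.9] Y [-14.7  10.2]
111 31 X [-2.5 10.6 12.6] Y [-14.8   8.7]
117 32 X [-2.5 11.  13.2] Y [-14.5  10.1]
123 40 X [-2.2 10.7 13. ] Y [-14.9   8.8]
129 30 X [ 2.1 10.8 13. ] Y [-14.6  10.4]
135 37 X [-2.1 10.6 12.6] Y [-14.7   9. ]
141 50 X [-7.3 10.2 13.2] Y [-14.6  10.7]
147 96 X [-9.4  1.2 11.2] Y [-13.    9.5]
```

View pics/end.png

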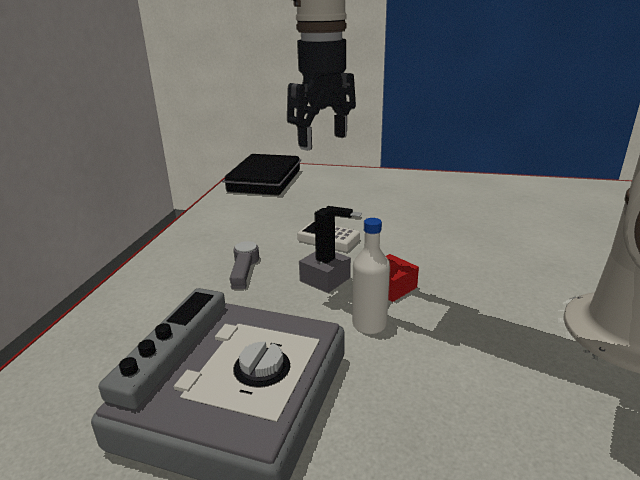

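The key stands upright in the grey rest at (325,240), about 3 mm off centre with its top at 145 mm. The fastener at (262,362) is turned, the hand is clear, and the other items are in place. Handing in.

```bash
python3 -c "
from station import arm
print(arm.finish_job())"
```

```text
the job is handed in; nothing more can be done
None
```

The job is handed in but no verdict came back: by my last measurements the fastener turned about 89.5° to locked, the key stands upright, home and released in the grey rest about 3 mm off centre, and the robot is clear at about 26 s.

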